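Mark a bore's depth with the bridge gauge

TASK

On the locksmith's counter a bridge depth gauge sits astride a wooden door stile, its loose steel rod standing on the wood. Without lifting the bridge, slide it along the stile until the rod drops into the blind bore and stands on its bottom, then press the black stop collar down the rod until it sits fully on the bridge's boss, marking the depth. Leave the gauge standing there, and do not disturb the padlock, screwdriver and lock cylinder lying around.

Things in the scene. Friction and masses are not known exactly. Their poses are not given: they have to be found in the camera images.
- stile_mid: Middle 40 mm of the wooden door stile: a fixed beam 380 mm long (along its y), 50 mm wide (x), 70 mm high, made of three flush lengths. Origin: centre of its underside, the middle of the whole stile; z up. The bore may be on its +y or -y side.
- bore_mouth (a point): Centre of the mouth of the blind bore, 20 mm in diameter, in the stile's flat top 70 mm above the counter. It lies 105 mm from the stile's middle, on its centre line, towards one end or the other. Its depth is between 30 and 50 mm. z up.
- bore_floor: The bore's flat wooden bottom (20 mm across), 30 to 50 mm below its mouth. Origin: centre of its upper face; z up. Fixed.
- bridge: Loose aluminium gauge bridge, 0.4 kg, 124 mm long (its y, along the stile), 65 mm wide, base plate 14 mm thick. Side lips reach 20 mm down the stile's sides with 1.5 mm play, so it can only slide along the stile (friction about 2 to 5 N). Origin: on the plate's underside at the axis of the rod's guide hole; it rests on the stile, 70 mm above the counter. z up.
- boss_top (a point): Centre of the top of the boss in the bridge's middle, 44 x 44 mm, 50 mm above the bridge's origin, with the vertical 13.5 mm guide hole of the rod. The collar must come to sit on it.
- end_plate (a point): Top centre of the bridge's upright end plate at its +y end: 56 mm wide across the stile, 10 mm thick, its top 45 mm above the bridge's origin, its outer face 62 mm from the rod's axis. The -y end has the same. They can be pushed from outside.
- rod: Plain steel rod, loose in the bridge's guide hole, 12 mm in diameter, 155 mm long, 0.13 kg. Origin: centre of its lower end; z along the rod to its upper end. It starts standing on the stile's top; it falls by its own weight once it is over the bore, and then keeps the bridge from sliding on (some 4 mm of play each way).
- collar_under (a point): Centre of the underside of the black stop collar on the rod: a disc 48 mm in diameter, 16 mm high. At the start it is 120 mm above the rod's lower end (70 mm over the boss's top) and 19 mm of rod stand out above the collar.
- collar (a joint): How far the collar has been pushed down the rod (m), 0 at the start, at most 0.09. It grips the rod with about 4 N of friction and stays where it is left. It may slip a millimetre or two when the rod lands.
- padlock: Bystander: loose brass padlock lying flat, 50 x 55 x 24 mm body and steel shackle. Origin: centre of the body's underside.
- screwdriver: Bystander: loose screwdriver, 190 mm long, lying on the counter. Origin: on its underside.
- lock_cylinder: Bystander: loose brass lock cylinder, 70 mm long, 30 mm wide, 33 mm high. Origin: centre of its underside.
There are look-alikes about, which are no part of the job. Leave any blue or orange look-alike of the bridge alone.

How it is judged:
By the outcome, as a careful person would: the job done as asked, in the order asked, and still so for the second after the job is handed in, with the robot touching nothing.
It also fails if it takes over 51 s, if anything falls off the work surface, if the arm or the gripper's body presses on something with over 40 N, if the wrist force passes 120 N, or if a joint passes its speed limit or range.

ROBOT

A 6-joint arm with a two-finger parallel gripper is mounted at the origin on the work surface. World frame = base frame: x ahead of the robot, y to its left, z up, the work surface at z = 0. Lengths are in mm, angles in degrees, forces in N, time in s.
With the tool pointing down it reaches from about 300 to 850 mm from the base axis. Payload 4.2 kg.
Tool frame: the origin (TCP) lies at the very end of the fingers, on their centre line; the grasp point (between the pads) lies 19 mm behind it (env.tcp_to_grasp is the distance from the TCP to the grasp point, in mm); z points along the fingers, y is the line along which they close (so a half turn about z gives the same grasp; the last joint's range is limited). The gripper opens to 91 mm and grips with 3 to 60 N. Pads are 32 mm wide; open, the fingers measure 118 mm over their backs; the gripper's body (76 mm by 178 mm) begins 60 mm behind the grasp point.
Start: joints at [-77.235, 18.312, 89.639, -0, 72.044, -1.146], TCP at [138.245, -558.15, 213.976] pointing down, gripper open.
Joint ranges: [-177.97, 177.97], [-48.28, 115.42], [12.27, 149.76], [-77.06, 257.06], [2.81, 150.46], [-146.56, 146.56]. Speed limits (degrees/s): [147.25, 147.25, 180, 180, 180, 180].

INTERFACE

Orientations are given as [roll, pitch, yaw] about the fixed x, y, z axes, in that order (R = Rz(yaw) Ry(pitch) Rx(roll)).
In Python, from workcell import env gives the robot as it stands.
- The arm moves only by the tool move_arm, never from a script. Its argument "plan" is a list of rows, each a list of 3 entries, a list of its own where there are three numbers: the shift along the world's x, y, z in cm, then the turn about the world's z in degrees, then the closure, from 0 (fully open) to 1 (shut). In form: [[[x, y, z], turn, claw], ...]. A call has 1 to 5 rows; each row shifts and turns the commanded pose from where the row before left it; what a row does not reach is not made up. A row lasts 1/10 s, in which the tool goes at most 50 mm and 8.59 degrees, less where a joint would pass 70% of its speed; a pose out of reach is approached as far as the arm can. A call is refused whole if a number of a shift passes 5 or a number of a turn 8.59, either way. A call with a gripper value outside its range is refused whole. The fingers move at their own pace and stop on an object; "squeeze" is the grip in N (left out, the last holds). Time passes only in rows, so rows that do not move let the fingers close. It gives the time, the measured TCP pose, the force, the opening and the grip force at its end, in the units of the state.
- env.state(): the state, without advancing time (a new reading comes with each control period).
- env.grab_frame(name): name is "side" or "top" or "wrist"; returns a dict with "frame" (400x640x3 uint8, red, green, blue), "z_map" (400x640 float32, mm along the optical axis (not along the pixel's ray), 0 where there is no reading), "fovy" (degrees; the focal length in pixels is half the picture's height over the tangent of half this angle, whatever the lens; pixels are square), "cx", "cy" (the principal point, pixels), "position" and "orientation" of the camera in the world. Camera axes: x right, y down, z forward; pixel columns grow to the right and rows downward; lengths in mm; the calibration is good to about 2 mm. A picture is of the moment at which its call begins.
- env.job_done(): hands the job in; it is judged then, once.
Trained networks look in a picture, given as the dict that the camera call returned (one of the last four; its "shot" number tells which), for a name from the list of things; names that differ only in an ending like _2 or _b are one class to them, and where a whole thing is asked for, a point or a joint stands for the part that bears it (a point fixed in the world has none). Each returns a list of dicts, best first, with "score" (0 to 1); they miss things now and then, are a little off and sometimes report something else, mostly with a low value. They report only what shows in the picture. A call takes as long as a camera call. They do not tell look-alikes from the thing itself.
- env.search_frame(picture, label): "point" ([column, row] in pixels, amid what is visible of it).
- env.landmark_of(picture, label): "point" ([column, row] in pixels: a listed point, or the origin of a listed thing).
The state is a dict: "time_s": time; "qpos": joint angles; "qvel": joint speeds; "effort": joint torques, N m; "ee_pos": TCP position; "ee_rot": TCP orientation; "force": force on the tool from outside, world axes, zero at the start; "torque": the same for the moment, N m; "gripper_width": finger opening in mm; "gripper_force": force on a finger pad.
Only numpy, scipy, OpenCV 4.12 (cv2) and the standard library are available. Lean on these libraries where they do the work, as an engineer would, in place of code of your own. Each camera call takes 0.05 s, during which the arm holds its last target. There are 200 camera calls.

## Working session

There is one attempt and no reset: what is moved stays moved. The work goes in short steps, Python scripts to look and compute and a tool call to move; the robot and the scene stay as the last step left them, time stands still between calls to the robot, and variables do not carry over. Pictures are saved under pics/ and viewed, at most 10 in all, crops included, and the job is handed in when it is done.

Besides the shell and the picture viewer there is one more tool, called after ">>>" as name(argument=value, ...), one argument or row to a line, values as JSON. move_arm: Moves the arm, as the interface text tells. Its arguments: {"type":"object","properties":{"plan":{"type":"array","items":{"type":"array"}},"squeeze":{"type":"number"}},"required":["plan"]}

```bash
mkdir -p pics; cat > h.py <<'E'
import numpy as np, cv2
from scipy.spatial.transform import Rotation as R
from workcell import env
def cam(p):
    f=p["frame"].shape[0]/2/np.tan(np.radians(p["fovy"])/2)
    o=np.array(p["orientation"],float)
    M=o if o.shape==(3,3) else R.from_euler("xyz",o,degrees=True).as_matrix()
    return f,M,np.array(p["position"],float)
def ray(p,pt):
    f,M,t=cam(p); return M@np.array([(pt[0]-p["cx"])/f,(pt[1]-p["cy"])/f,1]),t
def at_z(p,pt,z):
    d,t=ray(p,pt); return t+d*(z-t[2])/d[2]
def depth(p,pt):
    c,r=int(round(pt[0])),int(round(pt[1])); w=p["z_map"][max(r-1,0):r+2,max(c-1,0):c+2]; w=w[w>0]
    d,t=ray(p,pt); return t+d*np.median(w) if w.size else None
def proj(p,X):
    f,M,t=cam(p); c=M.T@(np.array(X)-t); return [p["cx"]+f*c[0]/c[2],p["cy"]+f*c[1]/c[2]]
def save(p,n,crop=None,s=1):
    im=p["frame"][:,:,::-1]
    if crop: im=im[crop[1]:crop[3],crop[0]:crop[2]]
    cv2.imwrite(f"pics/{n}.png",cv2.resize(im,None,fx=s,fy=s,interpolation=cv2.INTER_CUBIC))
E
python3 - <<'E'
from h import *
np.set_printoptions(precision=1,suppress=True)
Z=dict(stile_mid=0,bore_mouth=70,bridge=70,boss_top=120,end_plate=115,rod=70,collar_under=190,padlock=0,screwdriver=0,lock_cylinder=0)
ims=[]
for n in("top","side"):
    p=env.grab_frame(n); ims.append(p["frame"]); print(n,p["position"],p["orientation"],p["fovy"])
    for k,z in Z.items():
        for d in env.landmark_of(p,k)[:4]:
            print(k,round(d["score"],2),np.array(d["point"]),at_z(p,d["point"],z),depth(p,d["point"]))
    save(p,n+"0",None,1.25)
print(env.state())
E
```

```text
top [ 484.7  -27.9 1105.7] [-173.9    1.8  -89.9] 50.44171011826108
bore_mouth 0.66 [272.3 216.8] [552.4 114.3  70. ] [554.9 119.6  31.6]
bridge 0.94 [485.8 205.2] [ 580.5 -404.    70. ] [ 580.6 -404.5   68.7]
bridge 0.74 [309.8 222.9] [537.5  22.2  70. ] [530.6  15.7 204.9]
bridge 0.67 [165.7 193.9] [609.4 381.1  70. ] [609.5 381.3  69.3]
boss_top 0.88 [161.4 195.3] [600.1 371.5 120. ] [608.  398.8  52.5]
boss_top 0.74 [309.8 219.9] [541.9  19.8 120. ] [537.   15.7 204.5]
end_plate 0.64 [152.3 174.8] [650.1 397.6 115. ] [658.7 419.6  63.6]
end_plate 0.6 [489.5 228.1] [ 523.4 -394.   115. ] [ 525.4 -412.9   63.8]
end_plate 0.56 [285.3 216.8] [549.5  77.6 115. ] [549.6  77.8 112.7]
rod 0.78 [308.4 221.9] [540.   25.6  70. ] [532.7  18.6 205.3]
collar_under 0.88 [309.1 224.3] [528.4  17.9 190. ] [527.6  17.1 206. ]
screwdriver 0.9 [449.6 285.5] [ 382.2 -330.5    0. ] [ 384.4 -324.    23.8]
lock_cylinder 0.55 [336.6 145.4] [746.6 -44.8   0. ] [738.8 -44.3  32.8]
side [-34.3 757.9 927.6] [-128.7   -0.8 -141. ] 42.86794597597803
stile_mid 0.47 [331.  256.6] [537.7  21.1   0. ] [515.3  50.
[... 894 characters left out ...]
.1  35.8]
collar_under 0.72 [334.  198.1] [535.9  17.4 190. ] [523.1  34.1 206.6]
screwdriver 0.63 [453.2 216.8] [ 372.1 -323.6    0. ] [ 365.  -304.8   16.1]
lock_cylinder 0.83 [288.2 213.4] [738.4 -35.4   0. ] [735.5 -32.5   3.4]
lock_cylinder 0.44 [329.5 234.7] [592.9 -41.1   0. ] [523.   48.  103.5]
{'time_s': 1.1, 'qpos': array([-77.2,  18.3,  89.6,  -0. ,  72. ,  -1.1]), 'qvel': array([ 0. ,  0. ,  0. ,  0.1, -0. , -0.1]), 'effort': array([  0. , -41.2, -23.2,   0.1,   0. ,   0. ]), 'ee_pos': array([ 138.3, -558.1,  214. ]), 'ee_rot': array([180. ,   0. ,  13.9]), 'force': array([-0.4, -0.4, -0.3]), 'torque': array([0., 0., 0.]), 'gripper_force': 0.0, 'gripper_width': 90.7613796092037}
```

View pics/top0.png

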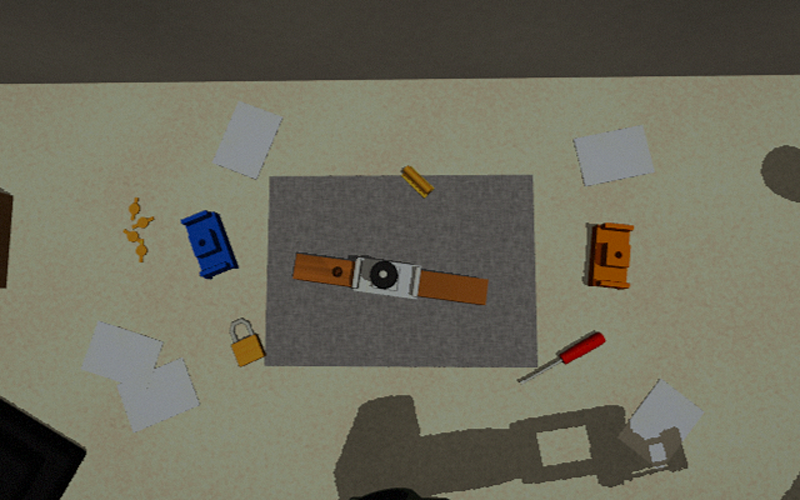

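View pics/side0.png

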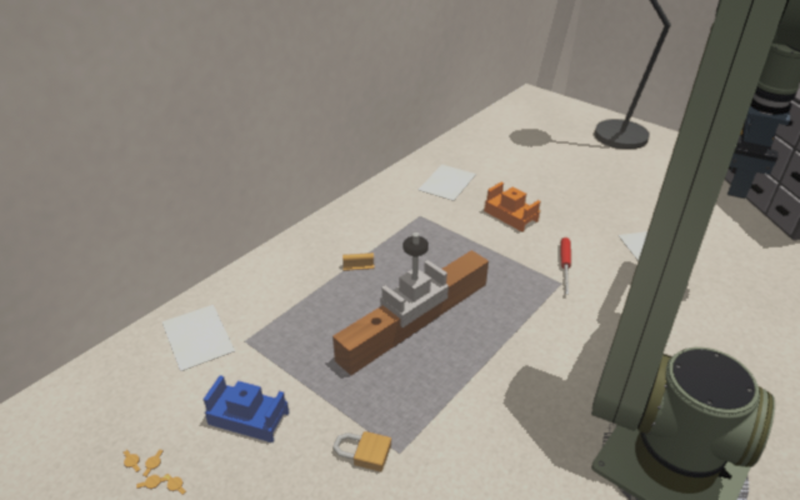

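The silver bridge, top (309,222), is the real one: it sits astride the stile with the rod and black collar. The blue one at (166,194) and the orange one at (486,205) are look-alikes lying on the counter. The bore shows at about (270,217), on the +y side. Next I'll measure the axis and confirm in a crop.

```bash
python3 - <<'E'
from h import *
np.set_printoptions(precision=1,suppress=True)
p=env.grab_frame("top"); save(p,"crop",(220,180,400,260),4)
f,M,t=cam(p)
v,u=np.mgrid[0:400,0:640]; d=p["z_map"]
P=np.stack([(u-p["cx"])/f*d,(v-p["cy"])/f*d,d],-1)@M.T+t
box=(d>0)&(abs(P[...,0]-540)<60)&(abs(P[...,1]-10)<230)
m=box&(abs(P[...,2]-70)<6)
q=P[m][:,:2].astype(np.float32); r=cv2.minAreaRect(q); print("stile rect",r,np.median(P[m][:,2]))
c=np.array(r[0]); b=cv2.boxPoints(r); e=b[1]-b[0] if np.linalg.norm(b[1]-b[0])>100 else b[2]-b[1]
e=e*np.sign(e[1])/np.linalg.norm(e); print("dir",e,np.degrees(np.arctan2(e[1],e[0])),"bore",c+105*e)
w=box&(P[...,2]>195)&(P[...,2]<212); print("collar top",P[w].mean(0),w.sum(), np.ptp(P[w],axis=0), (P[w].mean(0)[:2]-c)@e)
w=box&(abs(P[...,2]-114)<5); s=(P[w][:,:2]-c)@e; n=(P[w][:,:2]-c)@[e[1],-e[0]]
h,ed=np.histogram(s,bins=np.arange(-110,120,4)); print([(x,y) for x,y in zip(ed,h) if y])
print(n.min(),n.max())
E
```

```text
stile rect ((534.4365844726562, 19.543487548828125), (380.1115417480469, 57.613792419433594), 82.28504943847656) 69.16512417280546
dir [0.1 1. ] 82.28505 bore [548.5 123.6]
collar top [538.1  23.1 204.8] 362 [44.9 44.8 11.7] 4.006500955814104
[(np.int64(-58), np.int64(35)), (np.int64(-54), np.int64(40)), (np.int64(-50), np.int64(26)), (np.int64(-18), np.int64(10)), (np.int64(-14), np.int64(6)), (np.int64(-10), np.int64(3)), (np.int64(-6), np.int64(1)), (np.int64(14), np.int64(1)), (np.int64(18), np.int64(2)), (np.int64(22), np.int64(1)), (np.int64(26), np.int64(1)), (np.int64(54), np.int64(19)), (np.int64(58), np.int64(43)), (np.int64(62), np.int64(37)), (np.int64(66), np.int64(5))]
-24.117632945026834 31.186300337003782
```

View pics/crop.png

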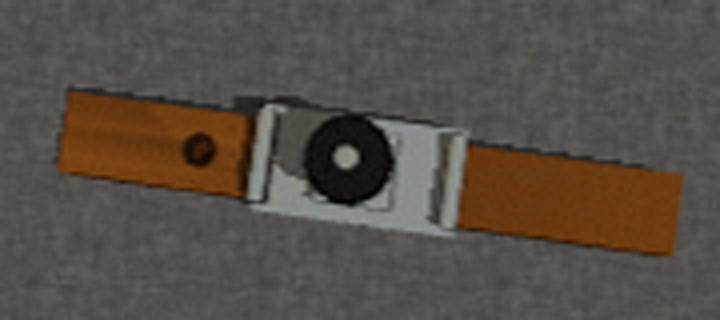

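The crop confirms the silver bridge on the stile at crop (348,157), with the bore at crop (200,150), i.e. px (270,217). The rod is about 101 mm short of the bore. I'll approach from behind the -y end plate.

>>> move_arm(
  plan=[
    [[2.59, 3.28, 0], 4.56, 1],
    [[2.59, 3.28, 0], 4.56, 1],
    [[2.59, 3.28, 0], 4.56, 1],
    [[2.59, 3.28, 0], 4.56, 1],
    [[2.59, 3.28, 0], 4.56, 1],
  ],
  squeeze=10,
)

```text
time_s: 1.65
ee_pos: [268.5, -392.8, 214.1]
ee_rot: [180.0, -0.0, 36.9]
force: [1.1, 0.3, 0.2]
gripper_width: 54.0
gripper_force: 0.0
```

>>> move_arm(
  plan=[
    [[2.59, 3.28, 0], 4.56, 1],
    [[2.59, 3.28, 0], 4.56, 1],
    [[2.59, 3.28, 0], 4.56, 1],
    [[2.59, 3.28, 0], 4.56, 1],
    [[2.59, 3.28, 0], 4.56, 1],
  ],
)

```text
time_s: 2.15
ee_pos: [398.1, -228.7, 214.3]
ee_rot: [179.9, 0.0, 59.7]
force: [1.2, 0.1, 0.7]
gripper_width: 13.6
gripper_force: 0.0
```

>>> move_arm(
  plan=[
    [[2.59, 3.28, 0], 4.56, 1],
    [[2.59, 3.28, 0], 4.56, 1],
    [[2.59, 3.28, 0], 4.56, 1],
    [[2.59, 3.1, 0], 4.56, 1],
    [[2.5, 2.8, 0], 4.56, 1],
  ],
)

```text
time_s: 2.65
ee_pos: [526.8, -71.0, 214.2]
ee_rot: [180.0, -0.0, 82.5]
force: [0.8, -0.8, 0.1]
gripper_width: 0.2
gripper_force: 0.0
```

>>> move_arm(
  plan=[
    [[0, 0, 0], 0, 1],
    [[0, 0, 0], 0, 1],
  ],
)

```text
time_s: 2.85
ee_pos: [525.8, -72.3, 213.7]
ee_rot: [-180.0, 0.0, 82.4]
force: [-1.3, 1.0, -0.4]
gripper_width: 0.6
gripper_force: 0.0
```

>>> move_arm(
  plan=[
    [[0, 0, -3], 0, 1],
    [[0, 0, -4], 0, 1],
    [[0, 0, -3], 0, 1],
    [[0, 0, -2], 0, 1],
    [[0, 0, -1.1], 0, 1],
  ],
)

```text
time_s: 3.35
ee_pos: [523.9, -73.8, 81.4]
ee_rot: [-179.8, 0.0, 82.2]
force: [0.6, 0.4, -0.3]
gripper_width: 0.7
gripper_force: 0.0
```

>>> move_arm(
  plan=[
    [[0.07, 0.5, 0], 0, 1],
    [[0.07, 0.5, 0], 0, 1],
    [[0.05, 0.4, 0], 0, 1],
    [[0.05, 0.4, 0], 0, 1],
    [[0.05, 0.4, 0], 0, 1],
  ],
)

```text
time_s: 3.85
ee_pos: [529.6, -51.1, 84.2]
ee_rot: [179.8, 0.1, 82.4]
force: [-0.9, -3.6, 2.4]
gripper_width: 0.6
gripper_force: 1.9
```

```bash
python3 - <<'E'
from h import *
np.set_printoptions(precision=1,suppress=True)
s=env.state(); print(s["ee_pos"],s["force"])
p=env.grab_frame("side"); save(p,"s1",(250,140,430,290),4)
for k,z in dict(rod=70,end_plate=115,collar_under=190,bridge=70).items():
    for d in env.landmark_of(p,k)[:3]: print(k,round(d["score"],2),np.array(d["point"]),at_z(p,d["point"],z))
E
```

```text
[529.6 -51.1  84.2] [-0.9 -3.6  2.4]
end_plate 0.69 [165.7 309. ] [628.6 440.9 115. ]
end_plate 0.68 [309.7 236.4] [547.1  92.4 115. ]
end_plate 0.62 [424.2 163.2] [ 497.8 -347.   115. ]
collar_under 0.54 [333.3 198. ] [537.4  18.1 190. ]
bridge 0.76 [409.4 168.8] [ 545.6 -354.6   70. ]
bridge 0.63 [327.8 237.1] [543.3  28.7  70. ]
bridge 0.61 [197.  327.7] [576.5 412.6  70. ]
```

View pics/s1.png

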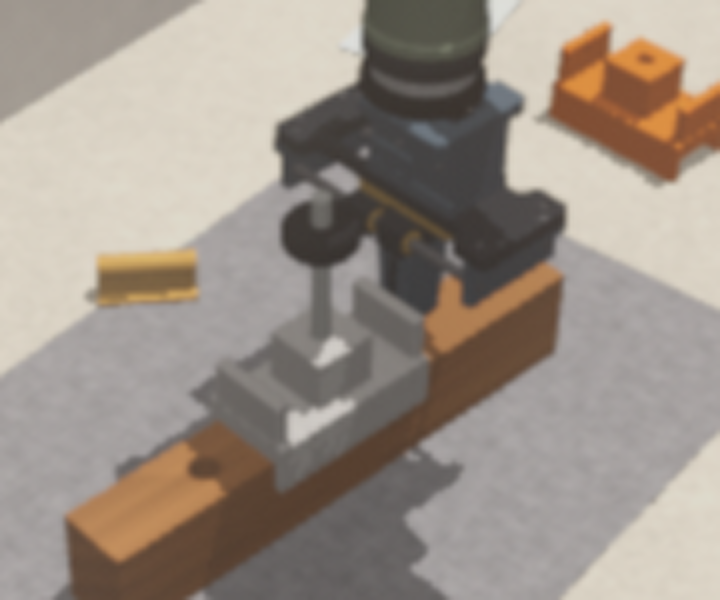

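Fingers are in contact with the end plate (force y −3.6 N), bridge seated, and the gripper is clear of the collar. Pushing along the stile.

>>> move_arm(
  plan=[
    [[0.11, 0.8, 0], 0, 1],
    [[0.13, 1.0, 0], 0, 1],
    [[0.13, 1.0, 0], 0, 1],
    [[0.13, 1.0, 0], 0, 1],
    [[0.13, 1.0, 0], 0, 1],
  ],
)

```text
time_s: 4.6
ee_pos: [535.0, -1.6, 82.9]
ee_rot: [-180.0, 0.0, 82.3]
force: [-0.7, -2.2, 1.3]
gripper_width: 0.5
gripper_force: 1.3
```

>>> move_arm(
  plan=[
    [[0.13, 1.0, 0], 0, 1],
    [[0.11, 0.8, 0], 0, 1],
    [[0.11, 0.8, 0], 0, 1],
    [[0.08, 0.6, 0], 0, 1],
    [[0.04, 0.3, 0], 0, 1],
  ],
)

```text
time_s: 5.1
ee_pos: [539.7, 32.9, 82.9]
ee_rot: [-180.0, -0.0, 82.3]
force: [-0.8, -2.0, -1.2]
gripper_width: 0.8
gripper_force: 1.2
```

```bash
cat > c.py <<'E'
from h import *
np.set_printoptions(precision=1,suppress=True)
s=env.state(); print(s["ee_pos"],s["force"])
for n in("top","side"):
    p=env.grab_frame(n)
    for k,z in dict(collar_under=190,end_plate=115).items():
        for d in env.landmark_of(p,k)[:3]:
            print(n,k,round(d["score"],2),np.array(d["point"]),at_z(p,d["point"],z),depth(p,d["point"]))
    f,M,t=cam(p); v,u=np.mgrid[0:400,0:640]; d=p["z_map"]; 
    P=np.stack([(u-p["cx"])/f*d,(v-p["cy"])/f*d,d],-1)@M.T+t
    dark=(p["frame"].max(-1)<45)&(d>0)&(abs(P[...,0]-545)<40)&(abs(P[...,1]-80)<80)&(P[...,2]>125)&(P[...,2]<225)
    if dark.sum(): print(n,"dark",dark.sum(),np.median(P[dark],axis=0),np.percentile(P[dark][:,2],[5,95]))
E
python3 c.py
```

```text
[539.7  32.9  82.9] [-0.8 -2.  -1.2]
top end_plate 0.8 [490.9 225.3] [ 529.9 -397.4  115. ] [ 532.2 -416.9   63. ]
top end_plate 0.74 [246.4 212.7] [559.1 169.4 115. ] [559.2 169.5 114.6]
top end_plate 0.63 [150.  170.8] [659.8 403.6 115. ] [680.2 454.   -0.8]
side collar_under 0.3 [281.3 252.1] [507.2 227.4 190. ] [563.4 172.4 113.5]
side end_plate 0.92 [167.5 309.1] [625.6 438.8 115. ] [718.2 394.    1. ]
side end_plate 0.85 [425.6 164.5] [ 491.5 -344.   115. ] [ 525.  -414.3   63.1]
side end_plate 0.64 [283.4 253.3] [556.  173.3 115. ] [556.7 172.6 114. ]
```

>>> move_arm(
  plan=[
    [[0.04, 0.3, 0], 0, 1],
    [[0.03, 0.2, 0], 0, 1],
    [[0.03, 0.2, 0], 0, 1],
    [[0, 0, 0], 0, 1],
  ],
)

```text
time_s: 5.8
ee_pos: [540.8, 39.5, 83.0]
ee_rot: [180.0, -0.0, 82.3]
force: [-1.5, -1.0, -0.3]
gripper_width: 0.5
gripper_force: 0.5
```

```bash
echo 'save(p,"s2",(220,140,400,290),4)' >> c.py; python3 c.py
```

```text
[540.8  39.5  83. ] [-1.5 -1.  -0.3]
top end_plate 0.94 [152.3 174.8] [650.1 397.6 115. ] [658.3 418.8  65.6]
top end_plate 0.87 [491.2 227.9] [ 523.9 -397.9  115. ] [ 525.9 -417.1   63.6]
top end_plate 0.56 [243.5 214.6] [554.7 176.2 115. ] [554.7 176.1 115.2]
side collar_under 0.69 [303.4 230.6] [515.9 148.6 190. ] [535.2 127.2 164.1]
side end_plate 0.8 [424.7 166.1] [ 489.3 -335.4  115. ] [ 525.  -410.    59.6]
side end_plate 0.63 [281.9 255.3] [554.2 180.1 115. ] [554.2 180.1 115. ]
side end_plate 0.57 [168.  308.9] [625.3 437.8 115. ] [716.7 393.4   2.4]
```

View pics/s2.png

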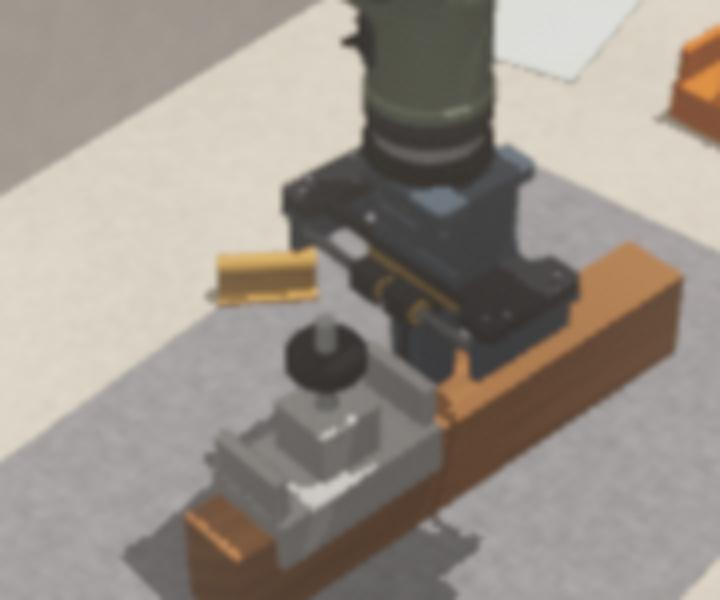

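The rod has dropped: the collar (crop 327,357) now hangs low, close above the boss. Backing off, rising, and opening to straddle the rod.

>>> move_arm(
  plan=[
    [[-0.13, -1.0, 0], 0, 1],
    [[-0.4, -3.0, 0], 0, 1],
    [[0, -1, 3], 0, 1],
    [[0, 0, 5], 0, 1],
    [[0, 0, 5], 0, 0.7],
  ],
)

```text
time_s: 6.6
ee_pos: [534.6, -11.8, 213.8]
ee_rot: [-179.9, 0.0, 82.2]
force: [1.2, 0.8, -0.4]
gripper_width: 5.9
gripper_force: 0.0
```

>>> move_arm(
  plan=[
    [[0, 0, 5], 0, 0.7],
    [[0, -3, 0], 0, 0.7],
    [[0, -3, 0], 0, 0.7],
    [[0, -3, 0], 0, 0.7],
    [[0, 0, 0], 0, 0.7],
  ],
)

```text
time_s: 7.1
ee_pos: [535.0, -104.1, 262.9]
ee_rot: [180.0, 0.1, 82.1]
force: [-0.7, -0.1, 0.1]
gripper_width: 27.7
gripper_force: 0.0
```

```bash
cat >> c.py <<'E'
p=env.grab_frame("top"); f,M,t=cam(p); d=p["z_map"]
P=np.stack([(u-p["cx"])/f*d,(v-p["cy"])/f*d,d],-1)@M.T+t
w=(d>0)&(abs(P[...,0]-550)<40)&(abs(P[...,1]-120)<40)&(P[...,2]>130)
print("tall",w.sum(),np.percentile(P[w],[2,50,98],axis=0)); hi=w&(P[...,2]>np.percentile(P[w][:,2],60)+10)
print("rod",hi.sum(),P[hi].mean(0) if hi.any() else 0)
for z,nm in((115,"plates"),): 
    q=(d>0)&(abs(P[...,0]-550)<45)&(abs(P[...,1]-120)<90)&(abs(P[...,2]-114)<4); print(np.percentile(P[q],[1,50,99],axis=0))
save(p,"t3",(200,170,320,260),6)
E
python3 c.py; python3 -c "
from workcell import env;s=env.state();print(s['ee_pos'],s['ee_rot'],s['gripper_width'])"
```

```text
[ 535.  -104.1  262.9] [-0.7 -0.1  0.1]
top collar_under 0.64 [265.4 218.5] [540.9 112.8 190. ] [542.6 117.  162.8]
top end_plate 0.93 [151.7 172.3] [656.1 399.3 115. ] [665.1 421.7  63. ]
top end_plate 0.82 [490.6 226.1] [ 528.  -396.7  115. ] [ 530.2 -415.4   64.7]
top end_plate 0.55 [243.6 211.5] [562.  176.1 115. ] [562.  176.2 114.5]
top dark 312 [550.3 116.  162.3] [158.9 164.9]
side collar_under 0.62 [302.2 230.7] [517.7 150.5 190. ] [536.8 129.4 164.4]
side collar_under 0.41 [299.  362.7] [305.7 399.4 190. ] [382.  319.   24.5]
side end_plate 0.81 [423.1 162.9] [ 501.  -346.3  115. ] [ 577.1 -503.3   -0.5]
side end_plate 0.66 [166.9 307.6] [629.7 437.2 115. ] [722.2 392.5   1.8]
side end_plate 0.65 [280.  253.9] [560.5 179.6 115. ] [561.4 178.7 113.8]
tall 362 [[530.3  97.9 155.4]
 [550.4 118.4 162.3]
 [572.1 141.  183.6]]
rod 26 [551.1 120.1 182.3]
[[516.4  55.7 110.3]
 [549.1  99.3 114.3]
 [584.4 182.2 117.8]]
[535.40215854 -99.94454024 262.94292161] [-1.79995113e+02 -1.11044665e-02  8.23815847e+01] 27.13323137694104
```

View pics/t3.png

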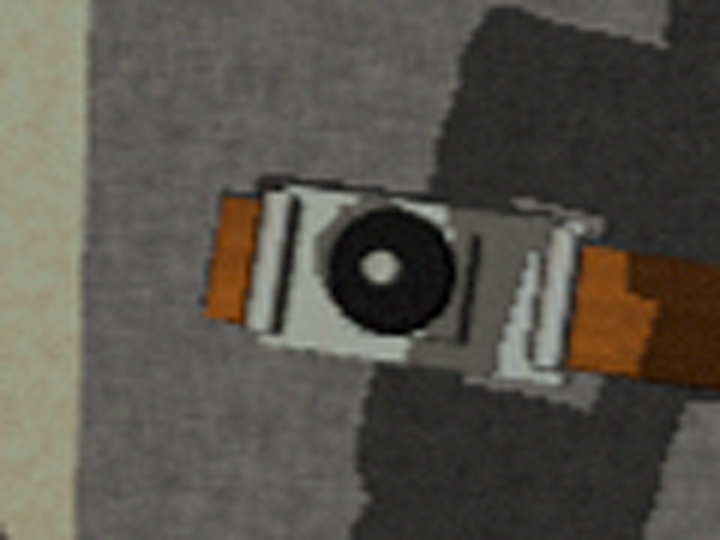

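The gauge is seated with the rod at about (551,120) and its top at z≈183, and the collar's top is at z≈163. Going over it and pressing down to z≈136.

>>> move_arm(
  plan=[
    [[0.32, 4.5, 0], 0, 0.7],
    [[0.31, 4.5, 0], 0, 0.7],
    [[0.31, 4.5, 0], 0, 0.7],
    [[0.31, 4.5, 0], 0, 0.7],
    [[0.31, 4.0, 0], 0, 0.7],
  ],
)

```text
time_s: 7.95
ee_pos: [550.7, 122.1, 263.1]
ee_rot: [180.0, -0.0, 82.4]
force: [0.5, -0.3, 0.8]
gripper_width: 27.7
gripper_force: 0.0
```

>>> move_arm(
  plan=[
    [[0, 0, -2], 0, 0.7],
    [[0, 0, -2], 0, 0.7],
    [[0, 0, -2], 0, 0.7],
    [[0, 0, 0], 0, 0.7],
    [[0, 0, 0], 0, 0.7],
  ],
)

```text
time_s: 8.45
ee_pos: [551.1, 119.8, 203.3]
ee_rot: [180.0, -0.0, 82.4]
force: [0.6, -0.2, 0.6]
gripper_width: 27.5
gripper_force: 0.0
```

```bash
python3 - <<'E'
from h import *
s=env.state(); print(s["ee_pos"],s["gripper_width"],s["force"])
p=env.grab_frame("side"); save(p,"s4",(230,150,380,270),5)
E
```

```text
[551.0604955  119.76108832 203.3082791 ] 27.507450289078786 [ 0.64717321 -0.20278142  0.62319285]
```

View pics/s4.png

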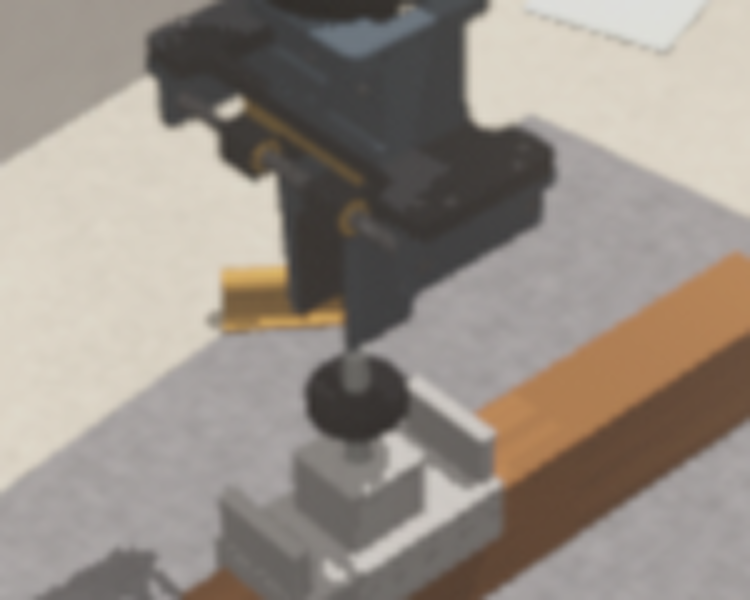

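Fingers straddle the rod top (crop 355,352). Descending.

>>> move_arm(
  plan=[
    [[0, 0, -1.5], 0, 0.7],
    [[0, 0, -1.5], 0, 0.7],
    [[0, 0, -0.8], 0, 0.7],
    [[0, 0, -0.5], 0, 0.7],
    [[0, 0, -0.5], 0, 0.7],
  ],
)

```text
time_s: 9.0
ee_pos: [552.0, 119.5, 156.3]
ee_rot: [179.8, -0.1, 82.3]
force: [0.2, -0.1, 4.9]
gripper_width: 27.2
gripper_force: 2.0
```

>>> move_arm(
  plan=[
    [[0, 0, -0.4], 0, 0.7],
    [[0, 0, -0.4], 0, 0.7],
    [[0, 0, -0.3], 0, 0.7],
    [[0, 0, -0.3], 0, 0.7],
    [[0, 0, -0.2], 0, 0.7],
  ],
)

```text
time_s: 9.5
ee_pos: [551.3, 119.3, 138.9]
ee_rot: [180.0, -0.0, 82.3]
force: [0.6, -0.1, 3.5]
gripper_width: 27.2
gripper_force: 1.9
```

Sliding with about 4 N, as expected; now onto the boss until the force rises.

>>> move_arm(
  plan=[
    [[0, 0, -0.1], 0, 0.7],
    [[0, 0, -0.1], 0, 0.7],
    [[0, 0, -0.1], 0, 0.7],
    [[0, 0, 0], 0, 0.7],
  ],
)

```text
time_s: 9.9
ee_pos: [551.3, 119.3, 136.3]
ee_rot: [180.0, -0.0, 82.3]
force: [-0.2, 0.2, 5.3]
gripper_width: 27.5
gripper_force: 2.6
```

>>> move_arm(
  plan=[
    [[0, 0, -0.1], 0, 0.7],
    [[0, 0, -0.1], 0, 0.7],
    [[0, 0, 0], 0, 0.7],
  ],
)

```text
time_s: 10.2
ee_pos: [551.3, 119.3, 136.3]
ee_rot: [179.9, -0.0, 82.3]
force: [-3.1, -1.6, 15.2]
gripper_width: 27.6
gripper_force: 7.6
```

Hard stop at z = 136.3 (70+50+16 = 136), so the collar is seated. Lifting straight up and away.

>>> move_arm(
  plan=[
    [[0, 0, 0.3], 0, 0.7],
    [[0, 0, 0.7], 0, 0.7],
    [[0, 0, 2], 0, 0.7],
    [[0, 0, 4], 0, 0.7],
    [[0, 0, 4], 0, 0.7],
  ],
)

```text
time_s: 10.7
ee_pos: [550.1, 119.0, 244.0]
ee_rot: [-179.8, 0.1, 82.3]
force: [1.0, -0.1, 1.0]
gripper_width: 27.4
gripper_force: 0.0
```

>>> move_arm(
  plan=[
    [[0, 0, 3], 0, 0.7],
    [[0, -4, 0], 0, 0.7],
    [[0, -5, 0], 0, 0.7],
    [[0, -5, 0], 0, 0.7],
    [[0, -5, 0], 0, 0.7],
  ],
)

```text
time_s: 11.2
ee_pos: [550.4, -72.4, 273.6]
ee_rot: [-179.9, 0.0, 82.4]
force: [0.4, -0.8, 0.0]
gripper_width: 27.5
gripper_force: 0.0
```

```bash
sed -i 's/"s2",(220,140,400,290),4/"s5",(220,180,370,290),5/;s/"t3"/"t5"/' c.py; python3 c.py | grep -E "^\[5|dark|tall|rod|collar"
```

```text
[550.4 -72.4 273.6] [ 0.4 -0.8  0. ]
top collar_under 0.65 [266.8 217.1] [543.9 109.8 190. ] [546.9 116.7 144.4]
top dark 302 [549.6 115.5 134.9] [131.4 138.7]
side collar_under 0.72 [300.2 238.7] [504.2 172.2 190. ] [542.5 130.5 137.5]
tall 328 [[529.4  98.3 131.6]
rod 36 [550.1 117.8 176.8]
```

View pics/s5.png

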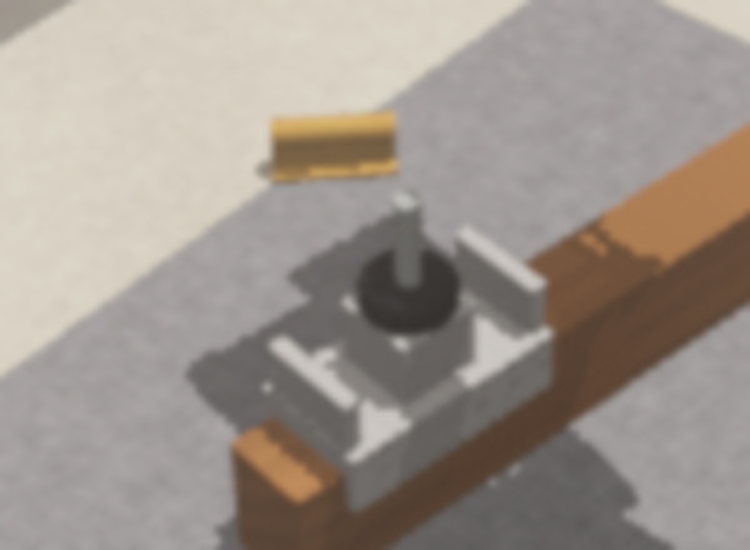

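The collar (crop 408,290) sits on the boss with its top at z≈135, and the rod stands in the bore. The gripper is well clear.

```bash
python3 -c "
from workcell import env;print(env.job_done())"
```

```text
the job is handed in; nothing more can be done
None
```

The job is handed in: the bridge was slid along the stile without lifting until the rod dropped into the bore, the collar was pressed down to a hard stop on the boss (z ≈ 136 mm), and the gripper stayed clear of the padlock, screwdriver and lock cylinder.

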